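# Level the instrument shelf in the mobile clinic

## Task

The clinic van is parked on a slope, so the small instrument shelf on the counter is out of level. Slide the forked spirit level along its channel, fork first, under the black foot knob until it is fully home around the knob's stem; then take hold of the knob with the fingertips pushing the level's sprung steel plate down, and so pressing turn the knob until the bubble sits centred between its two lines. Finish holding there: keep the plate pressed and the bubble centred, do not let go, and leave the bottle, swab carton and mouse alone.

Things in the scene. Friction and masses are not known exactly. Their poses are not given: they have to be found in the camera images.
- shelf: Aluminium shelf 310 x 130 mm on a fixed stand, long axis own y, tilting about own x by about 1 degree at most. Origin on the hinge line at its -y end, mid width, on the underside; its top face is 10 mm higher. Two lips 6 mm high, 74 mm apart, along y form the level's channel. The foot knob stands in it at y = 240 mm.
- foot_knob (a point): Centre of the levelling foot's round black knob: 34 mm across, 26 mm tall, vertical, on a 10 mm stem; 37 mm above the shelf's top face (knob spans 24 to 50 mm above it). Clockwise from above raises this end, 2.4 mm per rad, and moves the bubble about 12 mm per rad to the fork. Takes 0.1 Nm, stays put. Starts 0.7 to 1.4 rad too low.
- level: Forked aluminium spirit level, 0.4 kg, in the channel. Base plate 190 (own y) x 70 x 8 mm, origin under its centre. At +y a 16 mm slot, from y = 45 to the front edge at 95, goes round the knob's stem. Vial housing behind, y = -85 to -1, 28 wide, 38 high, glass vial on it to 43 mm high. Starts 65 to 100 mm short of home; home is the slot's inner end at the stem.
- level_fork (a point): Point on the level's underside at x = 0, y = 51 mm; fully home, the knob's axis passes through it (to about 1 mm).
- level_housing (a point): Centre of the vial housing (level x = 0, y = -43 mm), 30 mm above the level's underside: a place to grip it, 28 mm wide across the level's x.
- press_plate (a joint): Sprung steel plate over the level's fork (level y = 8 to 95 mm, 70 wide, same slot), top face 20 mm above the underside when free, 4 mm below the knob. Value: how far it is pushed down, m, 0 to 0.007; 1.5 N preload, then 1.5 N per mm. Fingers holding the knob push it with their tips on both sides of the knob; 2 to 5 mm is a good push.
- bubble_mid (a point): Middle of the pale 12 mm long bubble in the glass vial on top of the housing. It can run 20 mm either way along the level's y from vial_mid, always to the higher end, and settles in about 1 s.
- vial_mid (a point): Middle of the vial, halfway between its two black lines (20 mm apart), at level x = 0, y = -43 mm, 40 mm above the underside; its axes are the level's, y pointing to the fork. The bubble is centred when bubble_mid is here.
- sanitiser: Bystander: bottle 60 mm across, 150 mm tall, origin under its centre.
- swab_carton: Bystander: carton 70 x 120 x 50 mm, origin under its centre.
- mouse: Bystander: black computer mouse 100 x 60 x 32 mm, origin under its centre.
Mind the look-alikes: they are no part of the job. What is shaped like the level but orange or purple is not meant.

How it is judged (in metres and radians):
On the way, in this order (a step that is already met when the one before it is completed fails the run):
1. the level is slid fully home under the knob, lying on the shelf (horizontal distance between level_fork and foot_knob below 0.006 m and angle between the z axis of level and the z axis of shelf, either way round below 0.02 rad and z of level in the frame of shelf below 0.013 m), for 0.2 s.
2. the press plate is pushed down by the fingers while the bubble is still off centre (all of step 1 and value of joint press_plate above 0.001 m and contact force between the fingers and level above 1.5 N and y of bubble_mid in the frame of vial_mid below -0.004 m), for 0.1 s.
3. with the plate still pressed the bubble is centred (all of step 1 and value of joint press_plate above 0.001 m and contact force between the fingers and level above 1.5 N and y of bubble_mid in the frame of vial_mid between -0.0035 and 0.0035 m), for 0.5 s.
At the end, for the whole second after the job is handed in: Through the last second: level home (fork point within 6 mm of the knob axis in plan), flat on the shelf (0.02 rad, within 3 mm, over 3 N on it), fingers pushing the press plate over 1 mm down with over 1.5 N, bubble within 3.5 mm of centre (all of step 3 and contact force between level and shelf above 3 N); the arm keeps its last pose, push and grip.
It fails at once if the bottle is knocked or moved (over 30 mm) (distance of sanitiser from where it was at the start of the episode above 0.03 m).
It fails at once if the swab carton is knocked or moved (over 30 mm) (distance of swab_carton from where it was at the start of the episode above 0.03 m).
It fails at once if the mouse is knocked or moved (over 30 mm) (distance of mouse from where it was at the start of the episode above 0.03 m).
It also fails if it takes over 48 s, if anything falls off the work surface, if the arm or the gripper's body presses on something with over 40 N, if the wrist force passes 120 N, or if a joint passes its speed limit or range.

## Robot

A 6-joint arm with a two-finger parallel gripper is mounted at the origin on the work surface. World frame = base frame: x ahead of the robot, y to its left, z up, the work surface at z = 0. Lengths are in mm, angles in rad, forces in N, time in s.
With the tool pointing down it reaches from about 275 to 750 mm from the base axis. Payload 10.2 kg.
Tool frame: the origin (TCP) lies at the very end of the fingers, on their centre line; the grasp point (between the pads) lies 19 mm behind it; z points along the fingers, y is the line along which they close (so a half turn about z gives the same grasp; the last joint's range is limited). The gripper opens to 85 mm and grips with 20 to 120 N. Pads are 22 mm wide; open, the fingers measure 114 mm over their backs; the gripper's body (76 mm by 85 mm) begins 54 mm behind the grasp point. The pads swing forward as they close: fully open they stand 13 mm farther back than shut.
Start: joints at [1.057, 0.313, 1.498, -0, 1.331, -0.223], TCP at [150.54, 502.96, 231.294] pointing down, gripper open.
Joint ranges: [-2.94, 2.94], [-0.97, 2.17], [0.19, 2.56], [-1.23, 4.37], [0.02, 3.11], [-2.88, 2.88]. Speed limits (rad/s): [2.39, 2.39, 3.01, 3.14, 3.14, 3.14].

## Interface

Orientations are given as a unit quaternion [w, x, y, z].
In Python, from rig import ctrl gives the robot as it stands.
- The arm moves only by the shell command python3 -m inch 'ROWS' [OPENING] [FORCE]. ROWS is text: rows parted by semicolons, each of 6 numbers parted by spaces: the shift along the tool's x, y, z in mm, then the turn, a rotation vector about the tool's x, y, z in units of 6 degrees (1.0 is 6 degrees). A call has exactly 10 rows; each row shifts and turns the commanded pose from where the row before left it, along the tool's axes as they then stand; what a row does not reach is not made up. A row lasts 1/12 s, in which the tool goes at most 41.7 mm and 7.16 degrees, less where a joint would pass 70% of its speed; a pose out of reach is approached as far as the arm can. A call with a gripper value outside its range is refused whole. OPENING is the opening, from 0 (shut) to 1 (fully open), set as the call begins (- or left out, the last holds). The fingers move at their own pace and stop on an object; FORCE is the grip in N (left out, the last holds). Time passes only in rows, so rows that do not move let the fingers close, or fill a call up. It gives the time, the measured TCP pose, the force, the opening and the grip force at its end, in the units of the state.
- ctrl.sense(): the state, without advancing time (a new reading comes with each control period).
- ctrl.capture(name): name is "scene" or "side" or "wrist"; returns a dict with "image" (420x560x3 uint8, red, green, blue), "intrinsics" (3x3 intrinsics, pixels), "rvec" (rotation vector, rad) and "tvec" (3), from world to camera coordinates, as OpenCV has them. Camera axes: x right, y down, z forward; pixel columns grow to the right and rows downward; lengths in mm; the calibration is good to about 2 mm. A picture is of the moment at which its call begins. There is no depth.
- ctrl.finish_job(): hands the job in; it is judged then, once.
The state is a dict: "time_s": time; "joints": joint angles; "dq": joint speeds; "tau": joint torques, N m; "eef_pos": TCP position; "ee_rot": TCP orientation; "force": force on the tool from outside, world axes, zero at the start; "wrist_torque": the same for the moment, N m; "grip_width": opening from 0.0 (shut) to 1.0 (fully open); "grip_force": force on a finger pad.
Only numpy, scipy, OpenCV 4.12 (cv2) and the standard library are available. Lean on these libraries where they do the work, as an engineer would, in place of code of your own. Each camera call takes 0.05 s, during which the arm holds its last target. There are 200 camera calls.

## Working session

There is one attempt and no reset: what is moved stays moved. The work goes in short steps, Python scripts to look and compute and a shell command to move; the robot and the scene stay as the last step left them, time stands still between calls to the robot, and variables do not carry over. Pictures are saved under pics/ and viewed, at most 10 in all, crops included, and the job is handed in when it is done.

```bash
mkdir -p pics; ls; python3 - <<'E'
from rig import ctrl
import cv2,numpy as np
a=[]
for n in("scene","side"):
    c=ctrl.capture(n);cv2.imwrite(f"pics/{n}0.png",c["image"][:,:,::-1])
    R=cv2.Rodrigues(np.array(c["rvec"],float))[0];print(n,(-R.T@np.array(c["tvec"]).ravel()).round(),R.round(2).tolist(),np.array(c["intrinsics"]).round().tolist())
print(ctrl.sense())
E
```

```text
pics
scene [1252.  304.  829.] [[-0.39, 0.92, -0.01], [0.63, 0.26, -0.74], [-0.67, -0.3, -0.68]] [[419.0, 0.0, 284.0], [0.0, 419.0, 210.0], [0.0, 0.0, 1.0]]
side [ 148. -656.  850.] [[0.87, -0.5, 0.02], [-0.34, -0.62, -0.71], [0.37, 0.61, -0.71]] [[394.0, 0.0, 284.0], [0.0, 394.0, 209.0], [0.0, 0.0, 1.0]]
{'time_s': 0.1, 'joints': array([ 1.05657749e+00,  3.13377051e-01,  1.49834823e+00, -4.33724994e-06,
        1.33101562e+00, -2.23384767e-01]), 'dq': array([-1.07407329e-03, -1.18028253e-04, -1.95256393e-03,  5.37942736e-04,
        1.59461880e-05,  1.48592324e-05]), 'tau': array([ 2.56579879e-03, -4.12900293e+01, -2.60143340e+01, -1.30246931e-04,
        3.03099201e-03, -4.30398202e-06]), 'eef_pos': array([150.43372267, 502.74615371, 230.80585315]), 'ee_rot': array([-2.05005642e-04,  1.44904541e-01,  9.89445473e-01, -5.36278448e-04]), 'force': array([-0.58631248,  0.09424744,  0.10369564]), 'wrist_torque': array([-0.01582534,  0.02422604, -0.06776533]), 'grip_force': 0.0, 'grip_width': 0.9986651303606111}
```

View pics/scene0.png

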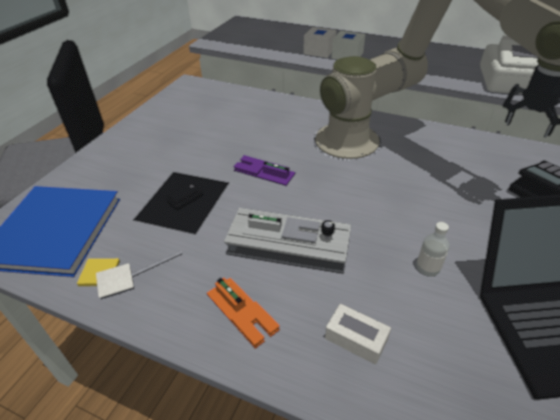

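View pics/side0.png

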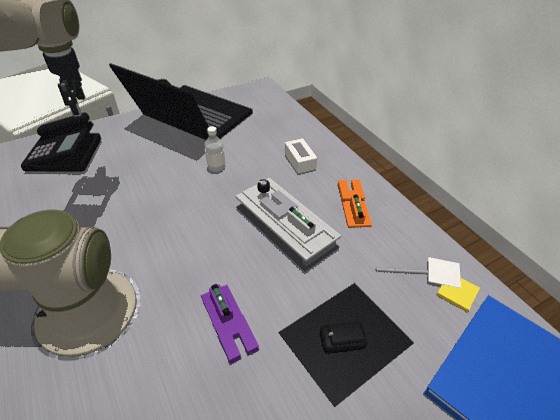

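The scene view shows the shelf with its knob at (328,228) and the vial at (265,217). In the side view the knob is at (264,185) and the vial at (302,216). The bottle stands beyond the knob end. I'll triangulate both points from masks.

```bash
cat > h.py <<'E'
from rig import ctrl
import cv2,numpy as np
def P(c): return np.array(c["intrinsics"])@np.c_[cv2.Rodrigues(np.array(c["rvec"],float))[0],np.array(c["tvec"]).ravel()]
def tri(c1,p1,c2,p2):
    X=cv2.triangulatePoints(P(c1),P(c2),np.array(p1,float).reshape(2,1),np.array(p2,float).reshape(2,1));X=(X[:3]/X[3]).ravel()
    return X,[np.round(proj(c,X)-p,1) for c,p in((c1,p1),(c2,p2))]
def proj(c,X): q=P(c)@np.r_[X,1];return q[:2]/q[2]
def ray(c,p,z):
    R=cv2.Rodrigues(np.array(c["rvec"],float))[0];o=-R.T@np.array(c["tvec"]).ravel()
    d=R.T@np.linalg.inv(c["intrinsics"])@np.r_[p,1];return o+d*(z-o[2])/d[2]
def cen(c,kind,roi):
    x0,y0,x1,y1=roi;h=cv2.cvtColor(c["image"][y0:y1,x0:x1],cv2.COLOR_RGB2HSV)
    m=(h[...,2]<60) if kind=="dark" else (h[...,1]>60)&(h[...,0]>35)&(h[...,0]<90)
    n,l,s,ce=cv2.connectedComponentsWithStats(m.astype(np.uint8));i=1+np.argmax(s[1:,4])
    return ce[i]+[x0,y0],s[i]
E
python3 - <<'E'
from h import *
a,b=ctrl.capture("scene"),ctrl.capture("side")
for k,r1,r2 in(("dark",(315,212,342,238),(252,172,277,194)),("green",(240,205,290,232),(285,200,318,234))):
    p,s=cen(a,k,r1);q,t=cen(b,k,r2);print(k,p,s,q,t,tri(a,p,b,q))
for n,c,p in(("bottle",a,(431,270)),("bottle_s",b,(216,170)),("carton",a,(358,322)),("shelfcorner",a,(349,232))):print(n,ray(c,p,0).round())
# gripper yaw
from scipy.spatial.transform import Rotation as Ro
s=ctrl.sense();q=s["ee_rot"];print(Ro.from_quat(np.r_[q[1:],q[0]]).as_matrix().round(3))
cv2.imwrite("pics/crop1.png",np.hstack([cv2.resize(a["image"][195:275,215:365],None,fx=2.6,fy=2.6,interpolation=2),cv2.resize(b["image"][170:250,225:375],None,fx=2.6,fy=2.6,interpolation=2)])[:,:,::-1])
E
```

```text
dark [327.19387755 230.25510204] [ 7 12 12 13 98] [263.3655914  187.38709677] [ 6  9 12 12 93] (array([534.73105065, 104.91749607,  83.7606278 ]), [array([ 0.1, -0.1]), array([0.1, 0.1])])
green [269.76923077 218.38461538] [23 12 14  4 26] [299.85245902 215.80327869] [ 7  9 18 15 61] (array([561.19637634, -44.97773864,  91.25296228]), [array([-1.5,  0.6]), array([-1.6, -0.7])])
bottle [489. 369.  -0.]
bottle_s [478. 342.   0.]
carton [705. 241.   0.]
shelfcorner [438. 140.   0.]
[[-0.958  0.287 -0.   ]
 [ 0.287  0.958 -0.001]
 [ 0.    -0.001 -1.   ]]
```

View pics/crop1.png

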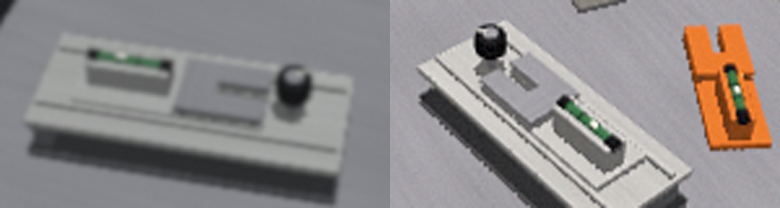

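```bash
python3 -m inch '-27.5 -20.3 0 0 0 0;-27.5 -20.3 0 0 0 0;-27.5 -20.3 0 0 0 0;-27.5 -20.3 0 0 0 0;-27.5 -20.3 0 0 0 0;-27.5 -20.3 0 0 0 0;-27.5 -20.3 0 0 0 0;-27.5 -20.3 0 0 0 0;-27.5 -20.3 0 0 0 0;-27.5 -20.3 0 0 0 0' 1 && python3 -m inch '-27.5 -20.3 0 0 0 0;-27.5 -20.3 0 0 0 0;-27.5 -20.3 0 0 0 0;-27.5 -20.3 0 0 0 0;-27.5 -20.3 0 0 0 0;-27.5 -20.3 0 0 0 0;-27.5 -20.3 0 0 0 0;-27.5 -20.3 0 0 0 0;-27.5 -20.3 0 0 0 0;-27.5 -20.3 0 0 0 0' && python3 -m inch '0 0 0 0 0 1.16;0 0 0 0 0 1.16;0 0 0 0 0 1.16;0 0 0 0 0 1.16;0 0 0 0 0 1.16;0 0 0 0 0 1.16;0 0 0 0 0 1.16;0 0 0 0 0 1.16;0 0 0 0 0 1.16;0 0 0 0 0 0'
python3 - <<'E'
from h import *
s=ctrl.sense();print(s["joints"].round(2),s["eef_pos"].round(1))
c=ctrl.capture("wrist");cv2.imwrite("pics/w1.png",c["image"][:,:,::-1])
import pickle;pickle.dump(c,open("w1.pkl","wb"));print(P(c).round(2).tolist())
E
```

```text
time_s: 1.03
eef_pos: [356.4, 228.1, 231.4]
ee_rot: [0.0, 0.145, 0.989, 0.0]
force: [0.1, 0.1, 0.0]
grip_width: 1.001
grip_force: 0.0
time_s: 1.87
eef_pos: [561.7, -45.2, 231.1]
ee_rot: [-0.0, 0.145, 0.989, 0.0]
force: [0.6, 1.2, 0.4]
grip_width: 1.001
grip_force: 0.0
time_s: 2.7
eef_pos: [561.0, -43.7, 231.1]
ee_rot: [-0.0, 0.64, 0.769, -0.0]
force: [-1.0, 0.6, -0.0]
grip_width: 1.002
grip_force: 0.0
[-0.29  0.4   1.38 -0.    1.36 -0.47] [561.  -43.7 231.1]
[[343.79, -24.37, -270.66, -86574.04], [69.03, -376.3, -99.86, 11313.68], [0.05, -0.3, -0.95, 335.44]]
```

View pics/w1.png

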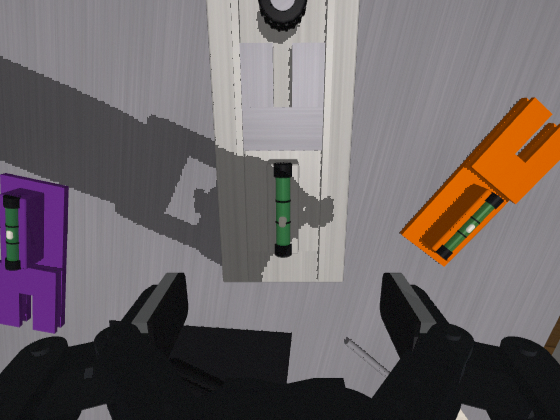

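The wrist view shows the level's vial at about (283,210), with the shelf's centre line at column 283 (edges 208/358 at the top, 223/343 at row 281). The knob is at (283,8) and partly cut off. The bubble sits toward the rear end.

```bash
python3 - <<'E'
from h import *
import pickle;c=pickle.load(open("w1.pkl","rb"))
for z in(40,45,50):
    L,R,U=ray(c,(223,281),z),ray(c,(343,281),z),ray(c,(283,60),z);M=(L+R)/2
    d=U-M;print(z,np.linalg.norm(L-R),M.round(1),"yaw of shelf y",np.degrees(np.arctan2(d[1],d[0])).round(2))
print("column",[ (r,*c["image"][r,281:286].mean(0).round().astype(int)) for r in range(156,264,3)])
for z in(85,90):print([ray(c,(283,r),z).round(1) for r in(163,257)], ray(c,(283,0),95))
print("plate rear", ray(c,(283,150),65).round(1),"base rear",ray(c,(283,264),53))
E
```

```text
40 134.40792970506342 [ 580.5 -153.5   40. ] yaw of shelf y 100.39
45 132.38910091259282 [ 580.  -150.8   45. ] yaw of shelf y 100.39
50 130.3702721201223 [ 579.5 -148.    50. ] yaw of shelf y 100.39
column [(156, np.int64(196), np.int64(192), np.int64(187)), (159, np.int64(112), np.int64(110), np.int64(107)), (162, np.int64(60), np.int64(58), np.int64(57)), (165, np.int64(26), np.int64(26), np.int64(27)), (168, np.int64(31), np.int64(30), np.int64(32)), (171, np.int64(17), np.int64(17), np.int64(18)), (174, np.int64(12), np.int64(13), np.int64(14)), (177, np.int64(18), np.int64(32), np.int64(22)), (180, np.int64(57), np.int64(113), np.int64(68)), (183, np.int64(55), np.int64(112), np.int64(68)), (186, np.int64(54), np.int64(111), np.int64(66)), (189, np.int64(55), np.int64(111), np.int64(67)), (192, np.int64(55), np.int64(112), np.int64(66)), (195, np.int64(54), np.int64(111), np.int64(66)), (198, np.int64(54), np.int64(110), np.int64(65)), (201, np.int64(17), np.int64(32), np.int64(22)), (204, np.int64(53), np.int64(110), np.int64(65)), (207, np.int64(53), np.int64(110), np.int64(6
[... 504 characters left out ...]
(64)), (240, np.int64(51), np.int64(107), np.int64(63)), (243, np.int64(48), np.int64(105), np.int64(61)), (246, np.int64(9), np.int64(10), np.int64(13)), (249, np.int64(11), np.int64(10), np.int64(11)), (252, np.int64(14), np.int64(13), np.int64(15)), (255, np.int64(16), np.int64(16), np.int64(18)), (258, np.int64(171), np.int64(168), np.int64(164)), (261, np.int64(171), np.int64(167), np.int64(164))]
[array([555.4, -15.7,  85. ]), array([ 571.5, -103.4,   85. ])] [533.69484272 102.75941529  95.        ]
[array([555.3, -14.9,  90. ]), array([ 571.1, -101.1,   90. ])] [533.69484272 102.75941529  95.        ]
plate rear [553.8  -7.3  65. ] base rear [ 575.5921677  -126.41858396   53.        ]
```

```bash
python3 -m inch '-1.8 0 21 0 0 0;-1.8 0 21 0 0 0;-1.8 0 21 0 0 0;-1.8 0 21 0 0 0;-1.8 0 21 0 0 0;-1.8 0 21 0 0 0;-1.8 0 21 0 0 0;-1.8 0 21 0 0 0;0 0 0 0 0 0;0 0 0 0 0 0' 1 25
python3 - <<'E'
from h import *
c=ctrl.capture("wrist");cv2.imwrite("pics/w2.png",c["image"][:,:,::-1])
E
```

```text
time_s: 3.58
eef_pos: [563.5, -57.8, 63.1]
ee_rot: [-0.001, 0.637, 0.771, -0.0]
force: [-0.1, 0.1, 0.5]
grip_width: 1.001
grip_force: 0.0
```

View pics/w2.png

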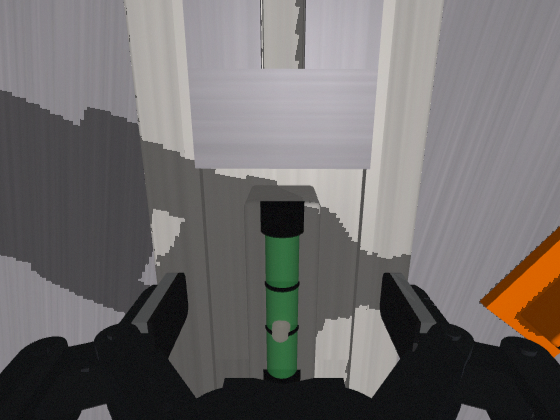

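The vial is centred between the fingers at column 282. The lines are at rows 285 and 330 and the bubble is at row 331, so it is about 10 mm to the rear. I'll close the gripper.

```bash
python3 -m inch '0 0 0 0 0 0;0 0 0 0 0 0;0 0 0 0 0 0;0 0 0 0 0 0;0 0 0 0 0 0;0 0 0 0 0 0;0 0 0 0 0 0;0 0 0 0 0 0;0 0 0 0 0 0;0 0 0 0 0 0' 0.2 25
```

```text
time_s: 4.47
eef_pos: [563.7, -57.9, 63.8]
ee_rot: [0.0, 0.638, 0.77, -0.0]
force: [-2.7, -0.3, 5.9]
grip_width: 0.323
grip_force: 26.1
```

```bash
python3 -m inch '0 0 -0.5 0 0 0;7 0 0 0 0 0;7 0 0 0 0 0;7 0 0 0 0 0;7 0 0 0 0 0;7 0 0 0 0 0;7 0 0 0 0 0;7 0 0 0 0 0;7 0 0 0 0 0;4 0 0 0 0 0' - 25 
python3 - <<'E'
from h import *
c=ctrl.capture("wrist");cv2.imwrite("pics/w3.png",c["image"][:,:,::-1])
E
```

```text
time_s: 5.3
eef_pos: [552.1, 2.3, 63.5]
ee_rot: [-0.001, 0.638, 0.77, -0.0]
force: [-0.3, -0.3, -4.1]
grip_width: 0.319
grip_force: 24.9
```

View pics/w3.png

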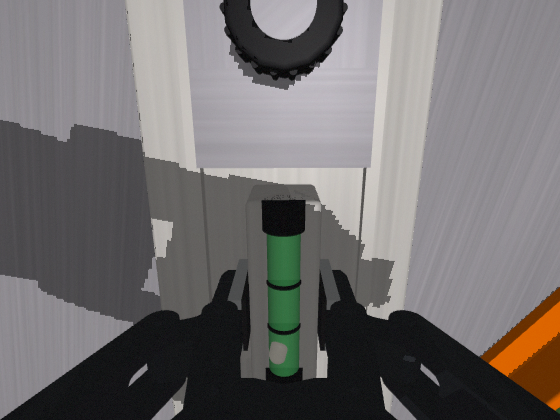

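The level slid along: the knob's front is now at (285,75), over the plate. The level's weight hangs on the grip, so I'll lower slightly while pushing.

```bash
python3 -m inch '3 0 0.4 0 0 0;3 0 0.4 0 0 0;2 0 0.4 0 0 0;1 0 0 0 0 0;1 0 0 0 0 0;0 0 0 0 0 0;0 0 0 0 0 0;0 0 0 0 0 0;0 0 0 0 0 0;0 0 0 0 0 0'
python3 -m inch '0.5 0 0 0 0 0;0.5 0 0 0 0 0;0.5 0 0 0 0 0;0.5 0 0 0 0 0;0 0 0 0 0 0;0 0 0 0 0 0;0 0 0 0 0 0;0 0 0 0 0 0;0 0 0 0 0 0;0 0 0 0 0 0'
```

```text
time_s: 6.18
eef_pos: [551.4, 10.5, 63.3]
ee_rot: [0.001, 0.638, 0.77, 0.0]
force: [1.4, -5.7, 6.3]
grip_width: 0.323
grip_force: 26.4
time_s: 7.02
eef_pos: [551.4, 10.8, 63.4]
ee_rot: [0.002, 0.638, 0.77, -0.0]
force: [2.8, -15.1, 5.1]
grip_width: 0.325
grip_force: 26.2
```

Resistance along the channel rose to 15 N with no more motion, and the TCP is 95 mm from the knob against 94 expected, so the level is home. I'll relax the push, release, rise and look.

```bash
python3 -m inch '-0.8 0 -0.2 0 0 0;-0.4 0 -0.2 0 0 0;0 0 0 0 0 0;0 0 0 0 0 0;0 0 0 0 0 0;0 0 0 0 0 0;0 0 0 0 0 0;0 0 0 0 0 0;0 0 0 0 0 0;0 0 0 0 0 0' 0.9
python3 -m inch '0 0 -14 0 0 0;0 0 -14 0 0 0;0 0 -14 0 0 0;0 0 -14 0 0 0;0 0 -14 0 0 0;0 0 -14 0 0 0;0 0 -14 0 0 0;0 0 -14 0 0 0;0 0 0 0 0 0;0 0 0 0 0 0'
python3 - <<'E'
from h import *
c=ctrl.capture("wrist");cv2.imwrite("pics/w4.png",c["image"][:,:,::-1])
import pickle;pickle.dump(c,open("w4.pkl","wb"))
E
```

```text
time_s: 7.85
eef_pos: [550.6, 11.8, 63.0]
ee_rot: [-0.0, 0.638, 0.77, 0.0]
force: [-0.5, 0.1, 0.6]
grip_width: 0.896
grip_force: 0.0
time_s: 8.68
eef_pos: [550.7, 11.7, 175.1]
ee_rot: [0.0, 0.638, 0.77, 0.0]
force: [0.1, -0.4, -0.7]
grip_width: 0.903
grip_force: 0.0
```

View pics/w4.png

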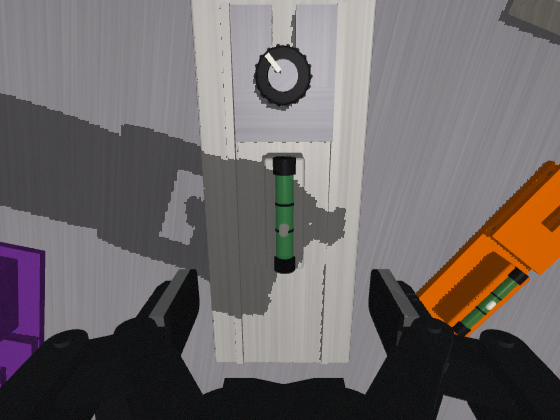

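The knob is at about (283,75) with the level's slot around it. The vial lines are at rows 205 and 231 and the bubble at 229, so roughly -9 mm.

```bash
python3 - <<'E'
from h import *
import pickle;c=pickle.load(open("w4.pkl","rb"))
p,s=cen(c,"dark",(240,35,325,110));bb=(s[0]+240+s[2]/2,s[1]+35+s[3]/2);print(p,s,bb)
k=ray(c,bb,95);v=ray(c,(284.5,218),88);print(k.round(1),v.round(1),np.linalg.norm((k-v)[:2]))
t=np.array([550.7,11.7]);u=np.array([-.186,.9825]);w=np.array([.9825,.186]);print("tool dx,dy",(k[:2]-t)@u,(k[:2]-t)@w)
E
```

```text
[282.75613839  75.95870536] [  14    9   58   63 1792] (np.float64(283.0), np.float64(75.5))
[533.3 103.7  95. ] [551.9  10.3  88. ] 95.23457912167999
tool dx,dy 93.60970545611788 -0.03564112232915117
```

```bash
python3 -m inch '9.4 0 0 0 0 0;9.4 0 0 0 0 0;9.4 0 0 0 0 0;9.4 0 0 0 0 0;9.4 0 0 0 0 0;9.4 0 0 0 0 0;9.4 0 0 0 0 0;9.4 0 0 0 0 0;9.4 0 0 0 0 0;9.4 0 0 0 0 0' 0.54
python3 -m inch '0 0 0 0 0 -1.08;0 0 0 0 0 -1.08;0 0 0 0 0 -1.08;0 0 0 0 0 -1.08;0 0 20 0 0 0;0 0 20 0 0 0;0 0 20 0 0 0;0 0 20 0 0 0;0 0 8 0 0 0;0 0 0 0 0 0'
python3 - <<'E'
from h import *
c=ctrl.capture("wrist");cv2.imwrite("pics/w5.png",c["image"][:,:,::-1])
E
```

```text
time_s: 9.57
eef_pos: [532.9, 105.1, 175.0]
ee_rot: [-0.0, 0.638, 0.77, -0.0]
force: [0.6, 0.1, 0.0]
grip_width: 0.54
grip_force: 0.0
time_s: 10.4
eef_pos: [532.2, 104.4, 85.5]
ee_rot: [-0.001, 0.449, 0.893, -0.001]
force: [0.4, 0.5, 0.5]
grip_width: 0.542
grip_force: 0.0
```

View pics/w5.png

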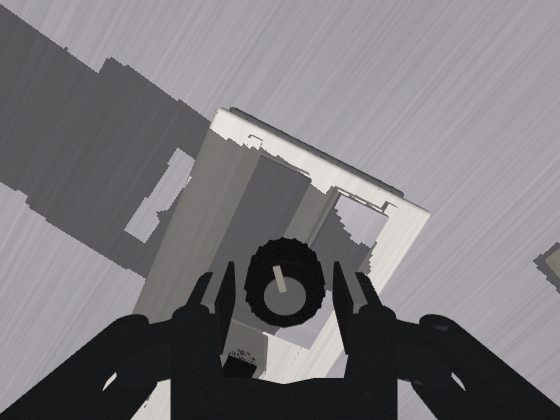

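The knob at (285,283) lies between the open fingers, with clearance both sides. I'll lower onto the plate.

```bash
python3 -m inch '0 0 4 0 0 0;0 0 4 0 0 0;0 0 4 0 0 0;0 0 3 0 0 0;0 0 1 0 0 0;0 0 1 0 0 0;0 0 0 0 0 0;0 0 0 0 0 0;0 0 0 0 0 0;0 0 0 0 0 0'
python3 -m inch '0 0 1 0 0 0;0 0 1 0 0 0;0 0 1 0 0 0;0 0 0 0 0 0;0 0 0 0 0 0;0 0 0 0 0 0;0 0 0 0 0 0;0 0 0 0 0 0;0 0 0 0 0 0;0 0 0 0 0 0'
```

```text
time_s: 11.28
eef_pos: [533.2, 104.1, 70.1]
ee_rot: [0.0, 0.449, 0.893, 0.0]
force: [-0.0, -0.4, -0.3]
grip_width: 0.536
grip_force: 0.0
time_s: 12.12
eef_pos: [533.2, 104.1, 67.2]
ee_rot: [0.0, 0.449, 0.893, 0.0]
force: [-0.6, -0.5, 5.4]
grip_width: 0.542
grip_force: 2.6
```

```bash
python3 -m inch '0 0 0 0 0 0;0 0 0 0 0 0;0 0 0 0 0 0;0 0 0 0 0 0;0 0 0 0 0 0;0 0 0 0 0 0;0 0 0 0 0 0;0 0 0 0 0 0;0 0 0 0 0 0;0 0 0 0 0 0' 0.2 30
python3 - <<'E'
from h import *
a=ctrl.capture("scene");b=ctrl.capture("side")
cv2.imwrite("pics/c6.png",np.hstack([cv2.resize(a["image"][180:260,250:350],None,fx=4,fy=4,interpolation=2),cv2.resize(b["image"][160:240,230:330],None,fx=4,fy=4,interpolation=2)])[:,:,::-1])
E
```

```text
time_s: 12.95
eef_pos: [533.1, 103.9, 67.4]
ee_rot: [0.0, 0.449, 0.893, -0.0]
force: [-3.1, -0.7, 7.3]
grip_width: 0.385
grip_force: 30.5
```

View pics/c6.png

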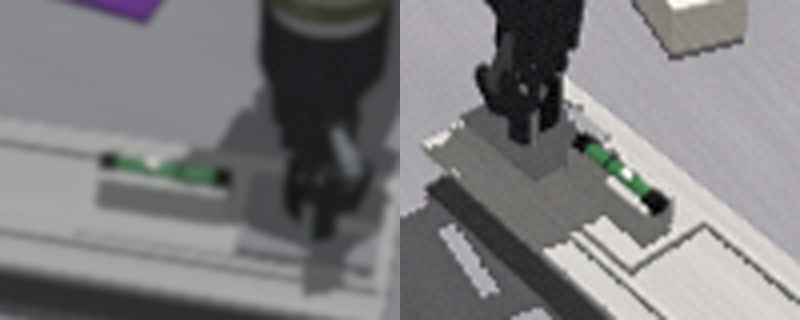

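The fingers have the knob (opening 33 mm, 7 N push), and the vial stays visible in both views. I'll measure the bubble by profiles along the projected vial axis, using the wrist picture w4 as reference.

```bash
cat > bub.py <<'E'
from h import *
u=np.array([-.186,.9825,0]);V=np.array([551.5,10.7,89.5]);T=np.arange(-46,46.1,.5)
def prof(c,name):
    # shift the sampled line sideways to where it is greenest (calibration error)
    im=c["image"].astype(np.float32);best=None;a,b=proj(c,V-40*u),proj(c,V+40*u);n=np.array([-(b-a)[1],(b-a)[0]])/np.linalg.norm(b-a)
    for o in np.arange(-4,4.1,.5):
        q=np.array([proj(c,V+t*u)+o*n for t in T],np.float32);s=cv2.remap(im,q[None,:,0],q[None,:,1],1)[0]
        g=np.clip(s[:,1]-s[:,2],0,None).sum()
        if best is None or g>best[0]:best=(g,o,s)
    s=best[2];sat=s[:,1]-s[:,0]; lum=s.sum(1)
    k=np.where(sat>20)[0];lo,hi=T[k[0]],T[k[-1]]   # green span
    w=np.clip(s[:,0]-np.median(s[k,0])-15,0,None)*((T>lo)&(T<hi));bu=(w*T).sum()/max(w.sum(),1e-6)
    print(name,"off",best[1],"green",lo,hi,"mid",(lo+hi)/2,"bubble",bu.round(2),"rel",(bu-(lo+hi)/2).round(2));return s
E
python3 - <<'E'
from bub import *
import pickle
prof(pickle.load(open("w4.pkl","rb")),"w4")
for n in("scene","side"):
    s=prof(ctrl.capture(n),n);print([tuple(x) for x in s[::6].round().astype(int).tolist()])
print(ctrl.sense()["force"])
E
```

```text
w4 off 4.0 green -32.0 31.0 mid -0.5 bubble -7.19 rel -6.69
scene off -1.0 green -30.5 34.5 mid 2.0 bubble -6.24 rel -8.24
[(136, 138, 137), (123, 125, 124), (89, 91, 90), (52, 53, 54), (38, 42, 41), (50, 68, 55), (66, 97, 73), (74, 111, 83), (77, 114, 85), (76, 116, 85), (76, 117, 86), (90, 122, 96), (117, 136, 119), (137, 149, 136), (130, 148, 131), (104, 132, 108), (82, 120, 90), (76, 116, 85), (67, 106, 77), (60, 94, 69), (63, 99, 71), (70, 110, 79), (74, 116, 84), (73, 116, 84), (71, 112, 80), (67, 105, 75), (56, 88, 63), (38, 55, 42), (24, 29, 27), (28, 28, 29), (54, 55, 55)]
side off 1.5 green -24.5 39.0 mid 7.25 bubble -1.47 rel -8.72
[(108, 107, 104), (66, 68, 64), (26, 28, 28), (13, 12, 16), (17, 17, 19), (28, 27, 32), (26, 26, 29), (40, 56, 42), (67, 125, 81), (77, 134, 88), (73, 132, 82), (69, 131, 81), (71, 129, 82), (139, 172, 138), (214, 219, 203), (244, 242, 236), (187, 201, 180), (118, 158, 121), (71, 129, 83), (69, 127, 80), (57, 105, 67), (52, 91, 62), (72, 130, 85), (72, 131, 84), (73, 132, 85), (75, 133, 85), (72, 130, 83), (63, 120, 74), (41, 76, 47), (15, 17, 15), (14, 14, 17)]
[-2.17957254 -1.06758121  7.91415048]
```

The bubble is at about -8.5 mm, so roughly 0.7 rad clockwise. I'll turn 30° first, rising with the shelf (2.4 mm/rad).

```bash
python3 -m inch '0 0 -0.12 0 0 0.5;0 0 -0.12 0 0 0.5;0 0 -0.12 0 0 0.5;0 0 -0.12 0 0 0.5;0 0 -0.12 0 0 0.5;0 0 -0.12 0 0 0.5;0 0 -0.12 0 0 0.5;0 0 -0.12 0 0 0.5;0 0 -0.12 0 0 0.5;0 0 -0.12 0 0 0.5'
python3 -m inch '0 0 0 0 0 0;0 0 0 0 0 0;0 0 0 0 0 0;0 0 0 0 0 0;0 0 0 0 0 0;0 0 0 0 0 0;0 0 0 0 0 0;0 0 0 0 0 0;0 0 0 0 0 0;0 0 0 0 0 0'
python3 - <<'E'
from bub import *
for n in("scene","side"):s=prof(ctrl.capture(n),n)
E
```

```text
time_s: 13.98
eef_pos: [532.9, 103.6, 68.6]
ee_rot: [0.0, 0.666, 0.746, -0.001]
force: [-4.1, -3.8, 9.0]
grip_width: 0.389
grip_force: 32.8
time_s: 14.82
eef_pos: [532.9, 103.6, 68.6]
ee_rot: [0.0, 0.665, 0.747, -0.001]
force: [-6.5, -4.3, 8.7]
grip_width: 0.391
grip_force: 32.8
scene off -1.0 green -30.5 34.0 mid 1.75 bubble -0.79 rel -2.54
side off 1.0 green -23.5 39.5 mid 8.0 bubble 4.81 rel -3.19
```

```bash
python3 -m inch '0 0 -0.1 0 0 0.4;0 0 -0.1 0 0 0.4;0 0 -0.1 0 0 0.4;0 0 -0.1 0 0 0.4;0 0 -0.1 0 0 0.4;0 0 -0.1 0 0 0.4;0 0 0 0 0 0;0 0 0 0 0 0;0 0 0 0 0 0;0 0 0 0 0 0'
python3 -m inch '0 0 0 0 0 0;0 0 0 0 0 0;0 0 0 0 0 0;0 0 0 0 0 0;0 0 0 0 0 0;0 0 0 0 0 0;0 0 0 0 0 0;0 0 0 0 0 0;0 0 0 0 0 0;0 0 0 0 0 0'
python3 - <<'E'
from bub import *
a=ctrl.capture("scene");prof(a,"scene")
c=ctrl.capture("side");s=prof(c,"side");print(s[40:170:4,1].round().astype(int))
cv2.imwrite("pics/c7.png",np.hstack([cv2.resize(a["image"][180:260,250:350],None,fx=4,fy=4,interpolation=2),cv2.resize(c["image"][185:235,275:325],(400,320),interpolation=2)])[:,:,::-1])
E
```

```text
time_s: 15.75
eef_pos: [532.7, 103.5, 69.2]
ee_rot: [0.0, 0.753, 0.657, -0.001]
force: [-5.7, -4.7, 10.2]
grip_width: 0.388
grip_force: 32.9
time_s: 16.58
eef_pos: [532.7, 103.5, 69.2]
ee_rot: [0.0, 0.753, 0.657, -0.001]
force: [-6.7, -5.3, 9.6]
grip_width: 0.386
grip_force: 32.9
scene off -1.5 green -30.5 33.5 mid 1.5 bubble 1.05 rel -0.45
side off 1.5 green -24.0 40.0 mid 8.0 bubble 7.06 rel -0.94
[ 27  66 104 123 129 129 129 128 129 125 116  94  84 110 161 200 209 218
 193 149 124  99  98 120 129 132 132 132 132 130 130 121  92]
```

View pics/c7.png

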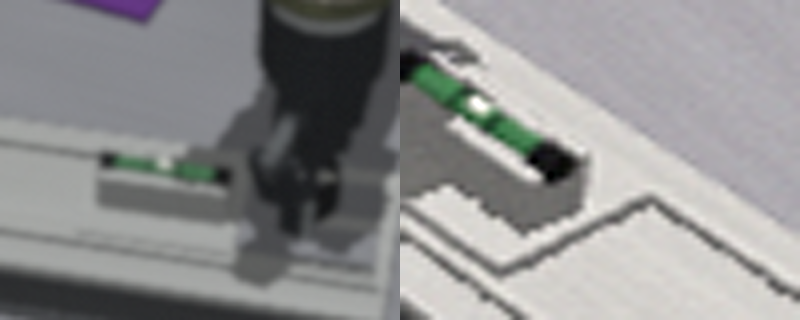

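The bubble sits between the two lines (-0.4 to -0.9 mm), the plate is pressed about 3 mm, and the readings are steady. I'll hand it in.

```bash
python3 -c "
from rig import ctrl
print(ctrl.finish_job())"
```

```text
the job is handed in; nothing more can be done
None
```

I handed the job in at about 17 s, but no verdict came back: the level is home at the stem, the gripper is still holding the knob with the plate pressed about 3 mm (estimated from the push force), and the bubble measures within 1 mm of centre.

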